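Run the coin-holder sealing press

TASK

Using the tips of the closed fingers, seal the coin holder lying in the press: first switch the press on by pushing down the raised far half of its rocker until it has tipped fully over, then push the square key fully down so that it stays down, then push the long narrow bar key fully down and finish while still holding it down with the fingertips. Never press the round key, do not press the keys out of this order, and pick nothing up: leave the coin holder in the press and the things standing around it where they are.

Things in the scene. Friction and masses are not known exactly. Their poses are not given: they have to be found in the camera images.
- press: fixed white machine 200 (x) x 350 (y) x 40 mm high, flat level top; origin under its centre; its x points away from the robot. Left (+y): nest with the coin holder and low aluminium jaws (tops 53 mm high) driven by the keys. Right (-y): four controls in a 2 x 2 grid, 90 mm apart in x, 77 in y, in any arrangement, all with the press's yaw. Nothing on it is over 68 mm above the table
- rocker_far_half (a point): the point to push, on top of the far half (+x of the press, away from the robot) of the rocker: a black flat paddle 56 (x) x 32 x 8 mm on an aluminium bezel, pivoting about its middle on a line along the press's y, 58 mm above the table. The far half is raised at the start, the near half down. Point: 19 mm from the pivot, 66 mm above the table, sinking to 58 mm as it tips over
- rocker (a joint): rocker angle, rad: 0 (up to 0.05 at the start) = off, far half raised; 0.40 = on, far half fully down against its stop. Held by friction of 0.03 N m (a few newtons at the fingertip): it stays where it is left and does not spring back
- square_key_top (a point): centre of the top of the square key, 24 x 24 mm, black, on an aluminium bezel plate 74 x 56 mm (bezel top 48 mm above the table); its top is 62 mm above the table when up and 56 mm when down. Axes of the press, z up
- square_key (a joint): travel of the square key, m: 0 = up, 0.006 = fully down against its stop. Needs about 4 N and stays down by friction; it cannot be brought up again by pressing
- bar_key_top (a point): centre of the top of the long narrow bar key, 52 mm (along the press's x) x 14 mm, black, on an aluminium bezel plate 74 x 56 mm (bezel top 48 mm above the table); its top is 62 mm above the table when up and 56 mm when fully down. Axes of the press, z up
- bar_key (a joint): travel of the bar key, m: 0 = up, 0.006 = fully down against its stop. Sprung: about 2 N to start, about 7 N fully down; it comes up again when let go
- bar_mod: the bar key's module, bezel plate and key together: bezel 74 x 56 x 8 mm; origin under its centre, on the press's top, straight below the key's centre
- round_key_top (a point): centre of the top of the round key, 28 mm across, black, on an aluminium bezel plate 74 x 56 mm (bezel top 48 mm above the table), its top 62 mm above the table; not to be pressed. Sprung like the bar key
- round_key (a joint): travel of the round key, m: 0 = up, 0.006 = fully down
- slab: the coin holder lying loose in the nest of the press: a flat clear plastic rectangle 85 x 60 x 8 mm with a coin and a label, its top 50 mm above the table; origin under its centre. To be left there
- slab_stack: a loose white stack of coin holders, 85 x 60 x 48 mm, on the table to the left of the press; origin under its centre. To be left alone
- coin_tube: a loose upright white coin tube with a grey cap, 47 mm across, 70 mm tall, on the table to the right of the press; origin under its centre. To be left alone
- coin_pile: a loose pile of silver coins 40 mm across, 18 mm high, on the table beyond the press; origin under its centre. To be left alone

How it is judged:
By the outcome, as a careful person would: the job done as asked, in the order asked, and still so for the second after the job is handed in, while the arm keeps its last pose, push and grip.
It also fails if it takes over 38 s, if anything falls off the work surface, if the arm or the gripper's body presses on something with over 40 N, if the wrist force passes 120 N, or if a joint passes its speed limit or range.

ROBOT

A 7-joint arm with a two-finger parallel gripper is mounted at the origin on the work surface. World frame = base frame: x ahead of the robot, y to its left, z up, the work surface at z = 0. Lengths are in m, angles in rad, forces in N, time in s.
With the tool pointing down it reaches from about 0.425 to 0.875 m from the base axis. Payload 4.7 kg.
Tool frame: the origin (TCP) lies midway between the tips of the shut fingers; the grasp point (between the pads) lies 19 mm behind it; z points along the fingers, y is the line along which they close (so a half turn about z gives the same grasp; the last joint's range is limited). The gripper opens to 87 mm and grips with 3 to 60 N. Pads are 19 mm wide; open, the fingers measure 117 mm over their backs; the gripper's body (75 mm by 190 mm) begins 51 mm behind the grasp point.
Start: joints at [1.237, 0.321, -0.07, 1.45, 0.023, 1.371, -0.057], TCP at [0.222, -0.611, 0.223] pointing down, gripper open.
Joint ranges: [-2.86, 2.86], [-0.3, 2.09], [-1.38, 1.24], [0.06, 2.45], [-1.56, 4.7], [0.09, 2.05], [-2.69, 2.69]. Speed limits (rad/s): [2.57, 2.57, 3.14, 3.14, 3.14, 3.14, 3.14].

INTERFACE

Orientations are given as a rotation vector (axis times angle).
In Python, from bench import ctrl gives the robot as it stands. The module is installed in compiled form; this text tells all that it offers.
- The arm moves only by the tool carry_out, never from a script. Its argument "steps" is a list of rows, each a list of 7 numbers: the turn, a rotation vector about the world's x, y, z in degrees, then the shift along the world's x, y, z in cm, then the opening, from 0 (shut) to 1 (fully open). A call has 1 to 12 rows; each row is the pose to reach, as a shift and turn from the pose commanded when the call began; what a row does not reach only later rows make up. A row lasts 1/10 s, in which the tool goes at most 50 mm and 8.59 degrees, less where a joint would pass 70% of its speed; a pose out of reach is approached as far as the arm can. A call with a gripper value outside its range is refused whole. The fingers move at their own pace and stop on an object; "squeeze" is the grip in N (left out, the last holds). Time passes only in rows, so rows that repeat a pose let the fingers close. It gives the time, the measured TCP pose, the force, the opening and the grip force at its end, in the units of the state.
- ctrl.get_state(): the state, without advancing time (a new reading comes with each control period).
- ctrl.get_image(name): name is "scene" or "top" or "wrist"; returns a dict with "pixels" (480x640x3 uint8, red, green, blue), "camera_matrix" (3x3 intrinsics, pixels), "cam_to_world" (4x4, takes a point from camera to world coordinates); the wrist camera has in their place "T_tool_cam" (4x4, takes a point from camera to tool coordinates, whose origin is the TCP and whose axes are the flange's). Camera axes: x right, y down, z forward; pixel columns grow to the right and rows downward; lengths in m; the calibration is good to about 2 mm. A picture is of the moment at which its call begins: read the wrist's pose just before it. There is no depth.
- ctrl.close_job(): hands the job in; it is judged then, once.
The state is a dict: "time": time; "joint_positions": joint angles; "qd": joint speeds; "joint_torque": joint torques, N m; "position": TCP position; "tool_rot": TCP orientation; "ft_force": force on the tool from outside, world axes, zero at the start; "torque": the same for the moment, N m; "grip_width": opening from 0.0 (shut) to 1.0 (fully open); "grip_force": force on a finger pad.
Only numpy, scipy, OpenCV 4.12 (cv2) and the standard library are available. Lean on these libraries where they do the work, as an engineer would, in place of code of your own. Each camera call takes 0.05 s, during which the arm holds its last target. There are 200 camera calls.

## Working session

There is one attempt and no reset: what is moved stays moved. The work goes in short steps, Python scripts to look and compute and a tool call to move; the robot and the scene stay as the last step left them, time stands still between calls to the robot, and variables do not carry over. Pictures are saved under pics/ and viewed, at most 10 in all, crops included, and the job is handed in when it is done.

Besides the shell and the picture viewer there is one more tool, called after "Request:" by a JSON object that holds its "op" and its "data", one argument or row to a line. carry_out: Moves the arm, as the interface text tells. Its arguments: {"type":"object","properties":{"steps":{"type":"array","items":{"type":"array","items":{"type":"number"}}},"squeeze":{"type":"number"}},"required":["steps"]}

```bash
mkdir -p pics; cat > h.py <<'E'
import numpy as np, cv2, json
from bench import ctrl
def snap(name,fn):
    im=ctrl.get_image(name); cv2.imwrite(f'pics/{fn}.png',im['pixels'][:,:,::-1])
    np.savez(f'pics/{fn}.npz',K=im['camera_matrix'],T=im.get('cam_to_world',im.get('T_tool_cam')))
def world(fn,u,v,z):
    d=np.load(f'pics/{fn}.npz');K,T=d['K'],d['T']
    r=T[:3,:3]@np.linalg.solve(K,[u,v,1.]); o=T[:3,3]
    return o+r*(z-o[2])/r[2]
def proj(fn,p):
    d=np.load(f'pics/{fn}.npz');K,T=d['K'],d['T']
    c=K@(T[:3,:3].T@(np.array(p)-T[:3,3])); return c[:2]/c[2]
E
python3 - <<'E'
from h import *
snap('top','top0'); snap('scene','sc0')
s=ctrl.get_state(); print({k:np.round(v,3) for k,v in s.items()})
for f in('top0','sc0'):print(np.load(f'pics/{f}.npz')['T'].round(3))
E
```

```text
{'time': np.float64(0.1), 'joint_positions': array([ 1.237,  0.322, -0.07 ,  1.452,  0.023,  1.371, -0.057]), 'qd': array([ 0.   , -0.003,  0.002, -0.002, -0.   , -0.   ,  0.001]), 'joint_torque': array([-0.0000e+00, -4.9257e+01, -4.0600e-01, -3.1340e+01, -6.4000e-02,
        3.9000e-02,  0.0000e+00]), 'position': array([ 0.221, -0.611,  0.222]), 'tool_rot': array([-3.093e+00, -5.430e-01,  1.000e-03]), 'ft_force': array([-0.486,  0.328,  0.272]), 'torque': array([-0.058,  0.014, -0.015]), 'grip_force': np.float64(0.0), 'grip_width': np.float64(1.0)}
[[-0.014 -0.993  0.121  0.485]
 [-1.     0.014 -0.001  0.072]
 [-0.001 -0.121 -0.993  0.877]
 [ 0.     0.     0.     1.   ]]
[[ 0.014  0.651 -0.759  1.356]
 [ 1.     0.003  0.02   0.047]
 [ 0.015 -0.759 -0.65   0.705]
 [ 0.     0.     0.     1.   ]]
```

View pics/top0.png

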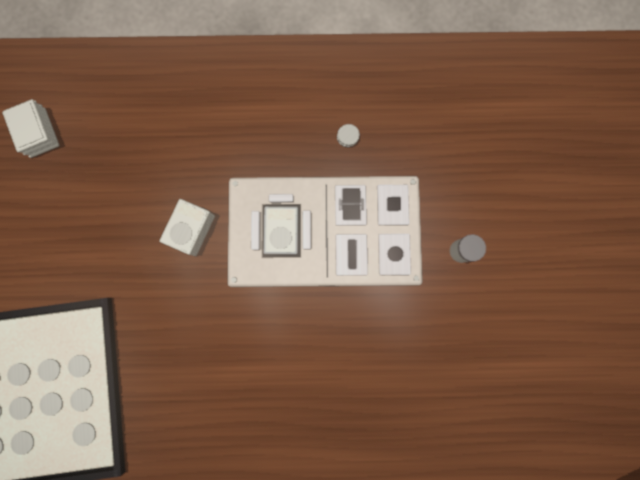

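View pics/sc0.png

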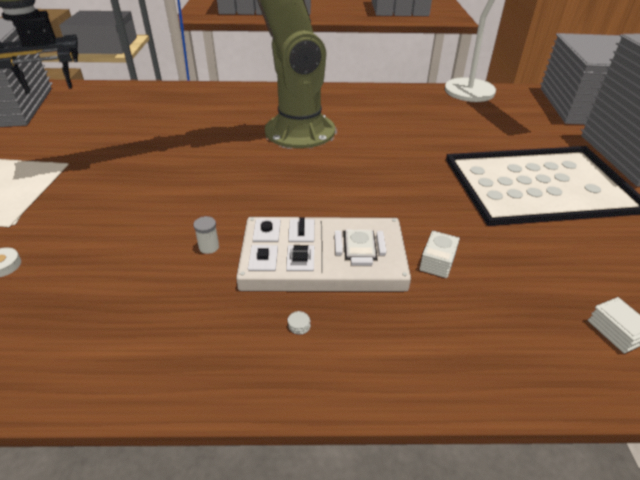

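The top view shows the rocker at (351,204), the square key at (394,204), the bar at (352,254) and the round key at (396,254). I'll enlarge it for accuracy.

```bash
python3 - <<'E'
from h import *
a=cv2.imread('pics/top0.png')[170:295,320:430]
cv2.imwrite('pics/c0.png',cv2.resize(a,None,fx=4.8,fy=4.8,interpolation=cv2.INTER_CUBIC))
for n,u,v,z in [('rock',351,204,.06),('sq',394,204,.062),('bar',352,254,.062),('rnd',395.5,254,.062),('TL',229.5,178,.04),('TR',418.5,178,.04),('BR',421,285.5,.04),('BL',228.5,285.5,.04)]:
    print(n,world('top0',u,v,z).round(4))
E
```

```text
rock [0.6384 0.019  0.06  ]
sq [ 0.6369 -0.0573  0.062 ]
bar [0.5489 0.0192 0.062 ]
rnd [ 0.5479 -0.057   0.062 ]
TL [0.6937 0.2399 0.04  ]
TR [ 0.6889 -0.1073  0.04  ]
BR [ 0.4926 -0.1042  0.04  ]
BL [0.4973 0.2397 0.04  ]
```

View pics/c0.png

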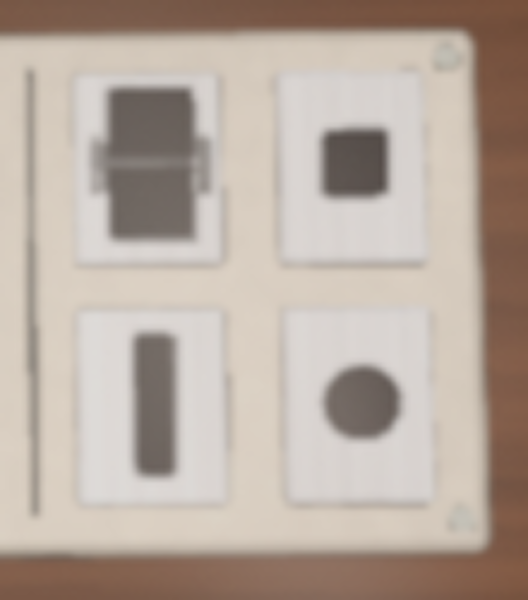

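Request:
{"op": "carry_out", "data": {
  "steps": [
    [0,0,-1,1,1.5,0,0],
    [0,0,-2,3,4.3,0,0],
    [0,0,-4,5,7.2,0,0],
    [0,0,-6,7.3,10.5,0,0],
    [0,0,-8,9.6,13.9,0,0],
    [0,0,-10,12,17.3,0,0],
    [0,0,-12,14.4,20.8,0,0],
    [0,0,-14,16.8,24.3,0,0],
    [0,0,-16,19.2,27.7,0,0],
    [0,0,-18,21.6,31.2,0,0],
    [0,0,-20,24,34.7,0,0],
    [0,0,-21,26.4,38.1,0,0]
  ],
  "squeeze": 20
}}

```text
time: 1.3
position: [0.486, -0.2284, 0.2223]
tool_rot: [3.141, -0.031, -0.001]
ft_force: [-0.3, -0.4, -0.2]
grip_width: 0.027
grip_force: 0.0
```

```bash
python3 - <<'E'
from h import *
P={'rock':(351.1,203.6,.062),'sq':(393.6,203.4,.062),'bar':(351.9,253.8,.062),'rnd':(394.8,253.4,.062)}
for n,(u,v,z) in P.items():
    w=world('top0',u,v,z); print(n,w.round(4),proj('sc0',w).round(1))
E
python3 -c "
import cv2;a=cv2.imread('pics/sc0.png')[212:292,238:330]
cv2.imwrite('pics/c1.png',cv2.resize(a,None,fx=7,fy=7,interpolation=cv2.INTER_CUBIC))"
```

```text
rock [0.6387 0.0189 0.062 ] [300.2 250.7]
sq [ 0.638  -0.0566  0.062 ] [263.3 250.4]
bar [0.5493 0.0194 0.062 ] [301.4 223.5]
rnd [ 0.549  -0.0558  0.062 ] [267.1 223.3]
```

View pics/c1.png

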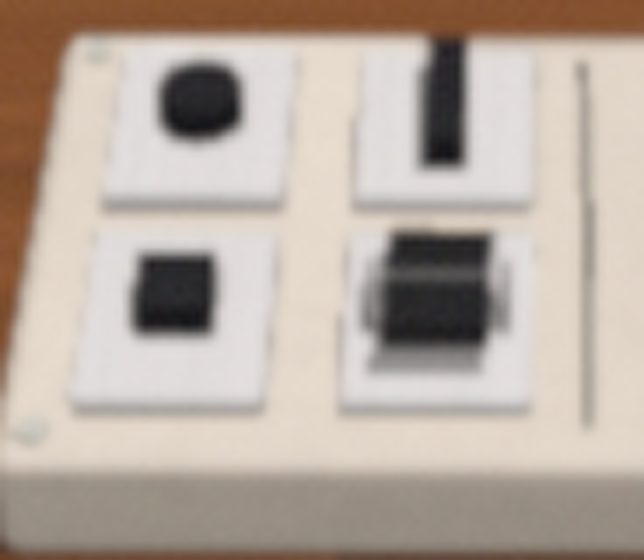

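The scene view agrees with the top view: pivot line at (300,251), square at (263,251). Moving above the far rocker half.

Request:
{"op": "carry_out", "data": {
  "steps": [
    [0,0,0,2.2,3.2,0,0],
    [0,0,0,4.5,6.4,0,0],
    [0,0,0,6.8,9.7,0,0],
    [0,0,0,9.1,13.1,0,0],
    [0,0,0,11.4,16.4,0,0],
    [0,0,0,13.7,19.6,-2,0],
    [0,0,0,15.6,22.3,-5,0],
    [0,0,0,16.8,24.1,-8,0],
    [0,0,0,17.3,24.8,-11,0],
    [0,0,0,17.3,24.8,-12.5,0],
    [0,0,0,17.3,24.8,-13,0],
    [0,0,0,17.3,24.8,-13,0]
  ]
}}

```text
time: 2.5
position: [0.6582, 0.0164, 0.0925]
tool_rot: [3.141, -0.032, -0.001]
ft_force: [-0.7, 0.5, -0.3]
grip_width: 0.005
grip_force: 0.0
```

```bash
python3 - <<'E'
from h import *
s=ctrl.get_state();print(s['position'],s['tool_rot'],s['ft_force'])
snap('top','top1');a=cv2.imread('pics/top1.png')[165:295,290:440]
cv2.imwrite('pics/c2.png',cv2.resize(a,None,fx=4.5,fy=4.5,interpolation=cv2.INTER_CUBIC))
E
```

```text
[0.65818644 0.01644325 0.09245321] [ 3.14061911e+00 -3.18557400e-02 -1.31843985e-03] [-0.67734726  0.47660023 -0.34836206]
```

View pics/c2.png

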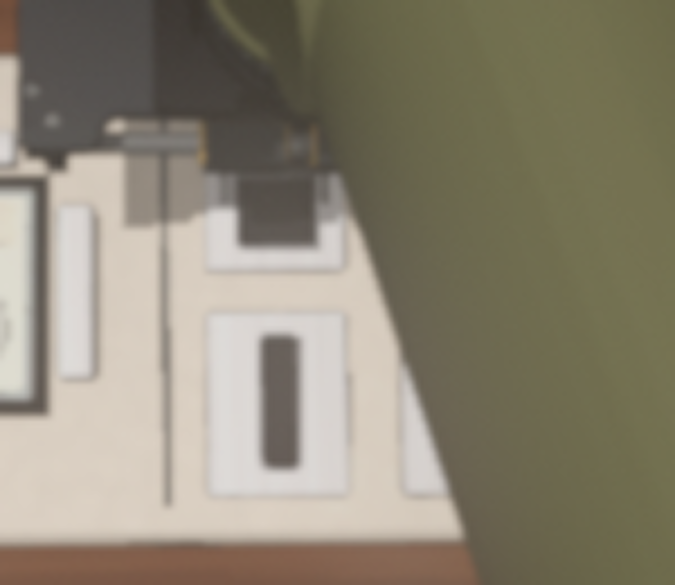

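The hand is above the far half of the rocker (fingers at crop ~(260,145)), so I can press down.

Request:
{"op": "carry_out", "data": {
  "steps": [
    [0,0,0,0,0.2,-1,0],
    [0,0,0,0,0.2,-2,0],
    [0,0,0,0,0.2,-2.4,0],
    [0,0,0,0,0.2,-2.6,0],
    [0,0,0,0,0.2,-2.8,0],
    [0,0,0,0,0.2,-3,0],
    [0,0,0,0,0.2,-3.2,0],
    [0,0,0,0,0.2,-3.2,0],
    [0,0,0,0,0.2,-3.2,0]
  ]
}}

```text
time: 3.45
position: [0.6594, 0.0197, 0.0611]
tool_rot: [3.141, -0.03, 0.003]
ft_force: [1.9, -1.4, 2.4]
grip_width: 0.006
grip_force: 1.4
```

Request:
{"op": "carry_out", "data": {
  "steps": [
    [0,0,0,0,-0.1,-0.1,0],
    [0,0,0,0,-0.1,-0.2,0],
    [0,0,0,0,-0.1,-0.3,0],
    [0,0,0,0,-0.1,-0.4,0],
    [0,0,0,0,-0.1,-0.4,0]
  ]
}}

```text
time: 3.95
position: [0.6597, 0.0196, 0.0601]
tool_rot: [-3.141, 0.029, -0.004]
ft_force: [-3.4, 0.1, 17.3]
grip_width: 0.004
grip_force: 8.0
```

The force has jumped at the expected stop height. I'll push a little more, lift, and look.

Request:
{"op": "carry_out", "data": {
  "steps": [
    [0,0,0,0,0,-0.1,0],
    [0,0,0,0,0,-0.2,0],
    [0,0,0,0,0,-0.2,0]
  ]
}}

```text
time: 4.25
position: [0.6597, 0.0196, 0.0598]
tool_rot: [3.141, -0.029, 0.005]
ft_force: [-6.1, -0.9, 25.5]
grip_width: 0.005
grip_force: 11.8
```

Request:
{"op": "carry_out", "data": {
  "steps": [
    [0,0,0,0,0,1,0],
    [0,0,0,0,0,3,0],
    [0,0,0,-0.5,-2,4,0],
    [0,0,0,-1,-4.5,4,0],
    [0,0,0,-1.7,-6.5,4,0],
    [0,0,0,-2.2,-7.6,4,0],
    [0,0,0,-2.2,-7.6,4,0]
  ]
}}

```text
time: 4.95
position: [0.6353, -0.0593, 0.0937]
tool_rot: [3.141, -0.034, -0.003]
ft_force: [0.2, 0.1, 0.1]
grip_width: 0.007
grip_force: 0.0
```

```bash
python3 - <<'E'
from h import *
s=ctrl.get_state();print(s['position'],s['tool_rot'],s['ft_force'])
snap('scene','sc1');a=cv2.imread('pics/sc1.png')[180:295,230:360]
cv2.imwrite('pics/c3.png',cv2.resize(a,None,fx=5,fy=5,interpolation=cv2.INTER_CUBIC))
E
```

```text
[ 0.63525289 -0.05933109  0.09370342] [ 3.14060927 -0.03441654 -0.00345415] [0.18617775 0.14010742 0.06586875]
```

View pics/c3.png

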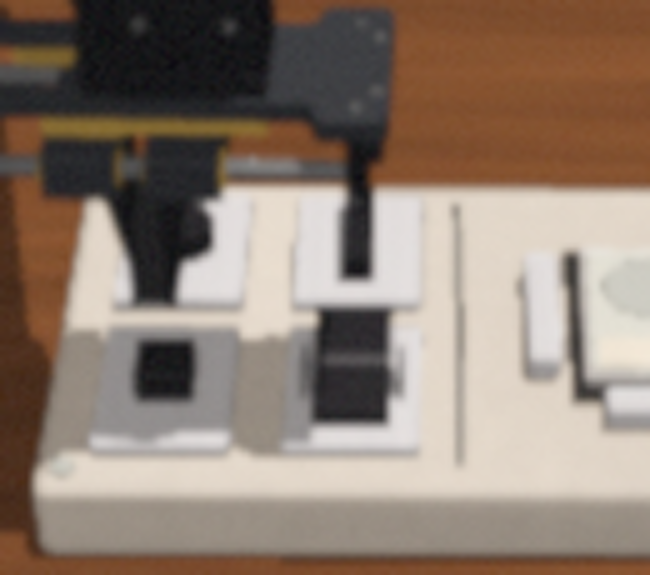

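The rocker has tipped, with its far end now down on the bezel, and the fingers are over the square key (crop ~(165,300) tips, key (165,365)). Next I'll press the square key.

Request:
{"op": "carry_out", "data": {
  "steps": [
    [0,0,0,0.2,0.2,-1,0],
    [0,0,0,0.2,0.2,-2,0],
    [0,0,0,0.2,0.2,-2.6,0],
    [0,0,0,0.2,0.2,-2.9,0],
    [0,0,0,0.2,0.2,-3.2,0],
    [0,0,0,0.2,0.2,-3.5,0],
    [0,0,0,0.2,0.2,-3.8,0],
    [0,0,0,0.2,0.2,-4,0],
    [0,0,0,0.2,0.2,-4.1,0],
    [0,0,0,0.2,0.2,-4.1,0]
  ]
}}

```text
time: 6.0
position: [0.6386, -0.0547, 0.0562]
tool_rot: [3.141, -0.029, 0.0]
ft_force: [-6.9, 1.8, 14.4]
grip_width: 0.001
grip_force: 7.5
```

Request:
{"op": "carry_out", "data": {
  "steps": [
    [0,0,0,0,0,-0.1,0],
    [0,0,0,0,0,-0.2,0],
    [0,0,0,0,0,-0.2,0]
  ]
}}

```text
time: 6.3
position: [0.6387, -0.0547, 0.0561]
tool_rot: [3.14, -0.029, 0.001]
ft_force: [-11.4, 1.8, 23.2]
grip_width: 0.008
grip_force: 12.0
```

Request:
{"op": "carry_out", "data": {
  "steps": [
    [0,0,0,0,0,1,0],
    [0,0,0,0,0,3,0],
    [0,0,0,0,1.5,4,0],
    [0,0,0,-0.7,4,4,0],
    [0,0,0,-2.5,6.5,4,0],
    [0,0,0,-5,7.5,4,0],
    [0,0,0,-7.3,7.6,4,0],
    [0,0,0,-8.7,7.6,4,0],
    [0,0,0,-8.7,7.6,4,0],
    [0,0,0,-8.7,7.6,4,0]
  ]
}}

```text
time: 7.3
position: [0.5521, 0.0214, 0.0918]
tool_rot: [3.141, -0.029, 0.002]
ft_force: [1.3, -0.2, 0.5]
grip_width: 0.003
grip_force: 0.0
```

```bash
python3 - <<'E'
from h import *
s=ctrl.get_state();print(s['position'],s['tool_rot'],s['ft_force'])
snap('scene','sc2');a=cv2.imread('pics/sc2.png')[180:295,230:360]
cv2.imwrite('pics/c4.png',cv2.resize(a,None,fx=5,fy=5,interpolation=cv2.INTER_CUBIC))
E
```

```text
[0.55214514 0.02144976 0.09182337] [ 3.14137502e+00 -2.86591807e-02  2.20775335e-03] [ 1.28730963 -0.19072229  0.53379211]
```

View pics/c4.png

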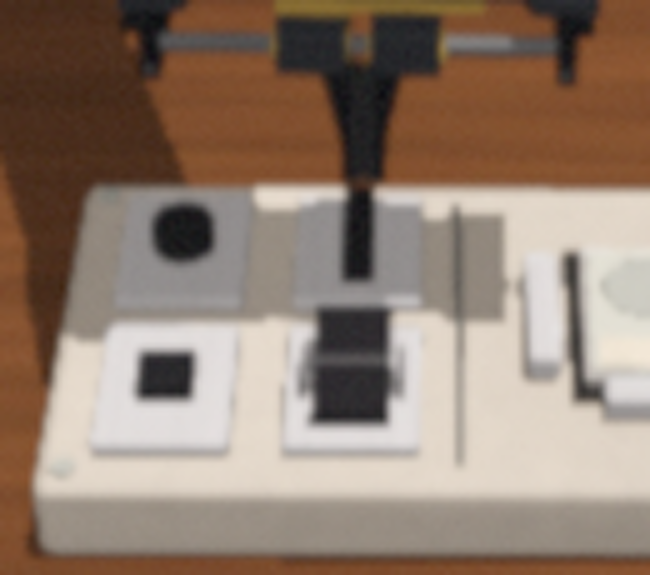

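The square key stays down (its top at crop (165,375) is lower) and the rocker stays on. The fingers are over the bar key. Pressing and holding the bar.

Request:
{"op": "carry_out", "data": {
  "steps": [
    [0,0,0,-0.2,-0.2,-1,0],
    [0,0,0,-0.2,-0.2,-2,0],
    [0,0,0,-0.2,-0.2,-2.5,0],
    [0,0,0,-0.2,-0.2,-2.8,0],
    [0,0,0,-0.2,-0.2,-3.1,0],
    [0,0,0,-0.2,-0.2,-3.4,0],
    [0,0,0,-0.2,-0.2,-3.7,0],
    [0,0,0,-0.2,-0.2,-4,0],
    [0,0,0,-0.2,-0.2,-4.2,0],
    [0,0,0,-0.2,-0.2,-4.2,0],
    [0,0,0,-0.2,-0.2,-4.2,0],
    [0,0,0,-0.2,-0.2,-4.2,0]
  ]
}}

```text
time: 8.55
position: [0.5494, 0.0189, 0.0558]
tool_rot: [3.138, -0.029, -0.002]
ft_force: [-19.3, -0.9, 44.8]
grip_width: 0.007
grip_force: 22.1
```

Request:
{"op": "carry_out", "data": {
  "steps": [
    [0,0,0,0,0,0.1,0],
    [0,0,0,0,0,0.2,0],
    [0,0,0,0,0,0.3,0],
    [0,0,0,0,0,0.3,0],
    [0,0,0,0,0,0.3,0]
  ]
}}

```text
time: 9.05
position: [0.5493, 0.0189, 0.0561]
tool_rot: [3.139, -0.029, -0.001]
ft_force: [-11.6, -0.8, 26.5]
grip_width: 0.004
grip_force: 13.0
```

```bash
python3 - <<'E'
from h import *
snap('scene','sc3');a=cv2.imread('pics/sc3.png')[170:300,190:470]
cv2.imwrite('pics/c5.png',cv2.resize(a,None,fx=2.8,fy=2.8,interpolation=cv2.INTER_CUBIC))
print(ctrl.get_state()['ft_force'],ctrl.get_state()['position'])
E
```

```text
[-11.6946923   -1.70950321  25.46066793] [0.54929048 0.01889599 0.05617303]
```

View pics/c5.png

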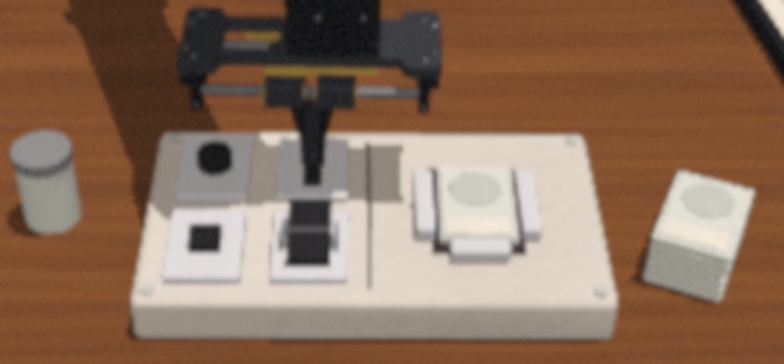

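The bar is held down at (313,180), the jaws have closed in on the holder, and everything else is untouched. Handing in.

```bash
python3 -c "from bench import ctrl; print(ctrl.close_job())"
```

```text
the job is handed in; nothing more can be done
None
```

I switched the rocker on, pushed the square key down so it stayed down, and handed the job in with the fingertips holding the bar key at its stop (about 25 N, briefly about 45 N before I eased off); the round key and the loose things around the press were not touched.

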